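Charge the grinding jar with three balls

ROBOT

A 7-joint arm with a two-finger parallel gripper is mounted at the origin on a cart in front of the work surface, level with it; the furniture and walls round the work are solid. World frame = base frame: x ahead of the robot, y to its left, z up, the work surface at z = 0. Lengths are in mm, angles in rad, forces in N, time in s.
With the tool pointing down it reaches from about 350 to 900 mm from the base axis. Payload 19.9 kg.
Tool frame: the origin (TCP) lies between the finger pads; the fingertips stand 11 mm ahead of it and the grasp point (between the pads) lies 8 mm behind it; z points along the fingers, y is the line along which they close (so a half turn about z gives the same grasp; the last joint's range is limited). The gripper opens to 94 mm and grips with 3 to 60 N. Pads are 16 mm wide; open, the fingers measure 119 mm over their backs; the gripper's body (75 mm by 177 mm) begins 78 mm behind the grasp point.
Start: joints at [1.081, 0.417, -0.01, 1.614, 0.005, 1.111, -0.053], TCP at [271.169, -563.087, 216.425] pointing down, gripper open.
Joint ranges: [-2.81, 2.81], [-0.39, 2.02], [-1.27, 1.25], [0.06, 2.57], [-1.19, 4.33], [0.19, 2], [-2.82, 2.82]. Speed limits (rad/s): [1.89, 1.89, 2.39, 2.39, 3.01, 3.01, 3.01].

INTERFACE

Orientations are given as a unit quaternion [x, y, z, w].
In Python, from bench import state, grab_frame, camera_params, job_done, find_in, regions_of gives the robot as it stands.
- The arm moves only by the tool send_rows, never from a script. Its argument "moves" is a list that holds one entry, the list of rows, each a list of 6 numbers: the shift along the tool's x, y, z each as a share of 50 cm, from -1 to 1, then the turn, a rotation vector about the tool's x, y, z each as a share of 5 degrees, from -1 to 1. In form: [[[dx, dy, dz, wx, wy, wz], ...]]. A call has 1 to 8 rows; each row shifts and turns the commanded pose from where the row before left it, along the tool's axes as they then stand; what a row does not reach is not made up. A row lasts 1/12 s, in which the tool goes at most 41.7 mm and 7.16 degrees, less where a joint would pass 70% of its speed; a pose out of reach is approached as far as the arm can. A call with a number of a shift or a turn outside -1 to 1 is refused whole. A call with a gripper value outside its range is refused whole. "jaw" is the opening, from -1 (shut) to 1 (fully open), so that 0 is half open, set as the call begins (left out, the last holds). The fingers move at their own pace and stop on an object; "force" is the grip in N (left out, the last holds). Time passes only in rows, so rows that do not move let the fingers close. It gives the time, the measured TCP pose, the force, the opening and the grip force at its end, in the units of the state.
- state(): the state, without advancing time (a new reading comes with each control period).
- grab_frame(name): name is "side" or "top"; returns the picture (480x640x3 uint8, blue, green, red); there is no depth.
- camera_params(name): a dict with "intrinsics" (3x3 intrinsics, pixels), "rvec" (rotation vector, rad) and "tvec" (3), from world to camera coordinates, as OpenCV has them. Camera axes: x right, y down, z forward; pixel columns grow to the right and rows downward; lengths in mm; the calibration is good to about 2 mm. A picture is of the moment at which its call begins. camera_params takes no time and is no camera call.
- job_done(): hands the job in; it is judged then, once.
Trained networks look in the newest picture that a camera, given by its name, has taken for a name from the list of things; names that differ only in an ending like _2 or _b are one class to them, and where a whole thing is asked for, a point or a joint stands for the part that bears it (a point fixed in the world has none). Each returns a list of dicts, best first, with "confidence" (0 to 1); they miss things now and then, are a little off and sometimes report something else, mostly with a low value. They report only what shows in the picture. A call takes as long as a camera call.
- find_in(camera, name): "centre" ([x, y, z] in mm, in world coordinates, good to about 4 mm: the middle of the surface that is visible of it).
- regions_of(camera, name): "region" (480x640 bool, what is visible of it).
The state is a dict: "time_s": time; "joint_pos": joint angles; "qvel": joint speeds; "effort": joint torques, N m; "tool_pos": TCP position; "tcp_rot": TCP orientation; "force": force on the tool from outside, world axes, zero at the start; "ft_torque": the same for the moment, N m; "grip_width": finger opening in mm; "grip_force": force on a finger pad.
Only numpy, scipy, OpenCV 4.12 (cv2) and the standard library are available. Lean on these libraries where they do the work, as an engineer would, in place of code of your own. Each camera call takes 0.05 s, during which the arm holds its last target. There are 200 camera calls.

TASK

Lift the blue dosing cup by its white fin and tip it gradually over the white grinding jar until exactly three of its five steel balls have dropped into the jar, never more than three. Then stand the cup upright on the worktop again with the other two balls still in it and let go. Leave the jar standing and the three sample beakers where they are.

Things in the scene. Friction and masses are not known exactly. Their poses are not given: they have to be found in the camera images.
- cup_grip (a point): Blue dosing cup, a narrow trough open on top and at one end, with a white upright grip fin above its middle. This point: middle of the fin, 76 mm above the cup's underside. Fin 30 mm (cup x) by 14 mm (cup y), heights 52 to 98 mm, on a bridge 34 mm wide. Axes: z up when the cup stands, x to the open pouring end, y across. Cup x -56 to +52 mm from here, 44 mm wide, 130 to 210 g without balls.
- cup_lip (a point): Middle of the pouring lip of the dosing cup: 50 mm ahead (cup +x) of the fin's middle, 12 mm above the underside. The 19 mm wide trough floor has five treads, one ball on each, all sloping back, the rear ones more steeply. Tipped nose-down about cup y, it lets the balls roll out one by one, front first, all between about 10 and 48 degrees and at least 5 degrees apart. Same axes as the cup.
- ball1_center (a point): Centre of a loose polished steel ball, 16 mm in diameter, 17 g (0.167 N). All five balls are alike and start in a row in the trough of the dosing cup.
- ball2_center (a point): Centre of a loose polished steel ball, 16 mm in diameter, 17 g (0.167 N). Like the others.
- ball3_center (a point): Centre of a loose polished steel ball, 16 mm in diameter, 17 g (0.167 N). Like the others.
- ball4_center (a point): Centre of a loose polished steel ball, 16 mm in diameter, 17 g (0.167 N). Like the others.
- ball5_center (a point): Centre of a loose polished steel ball, 16 mm in diameter, 17 g (0.167 N). Like the others.
- jar_rim (a point): White ceramic grinding jar, open, round: 112 mm across the rim outside, 102 mm inside, 45 mm high, inner floor 6 mm above the worktop, 500 g, loose on the worktop. This point is the centre of the mouth, at rim height. z up.
- beaker_02_mid (a point): Bystander: small clear sample beaker with pale green leaf pieces inside, about 50 x 55 mm, 62 mm high; this point is half-way up on its axis. Leave it where it stands.
- beaker_03_mid (a point): Bystander: small clear sample beaker with purple leaf pieces inside, about 50 x 55 mm, 62 mm high; this point is half-way up on its axis. Leave it where it stands.
- beaker_04_mid (a point): Bystander: small clear sample beaker with yellowish cubes inside, about 50 x 55 mm, 62 mm high; this point is half-way up on its axis. Leave it where it stands.

How it is judged:
By the outcome, as a careful person would: the job done as asked, in the order asked, and still so for the second after the job is handed in, with the robot touching nothing.
It also fails if it takes over 67 s, if anything falls off the work surface, if the arm or the gripper's body presses on something with over 40 N, if the wrist force passes 120 N, or if a joint passes its speed limit or range.

## Working session

There is one attempt and no reset: what is moved stays moved. The work goes in short steps, Python scripts to look and compute and a tool call to move; the robot and the scene stay as the last step left them, time stands still between calls to the robot, and variables do not carry over. Pictures are saved under pics/ and viewed, at most 10 in all, crops included, and the job is handed in when it is done.

Besides the shell and the picture viewer there is one more tool, called by a JSON object that holds its "name" and its "arguments", one argument or row to a line. send_rows: Moves the arm, as the interface text tells. Shift numbers are shares of 50 cm and turn numbers shares of 5 degrees, none past 1 either way. Its arguments: {"type":"object","properties":{"moves":{"type":"array"},"jaw":{"type":"number"},"force":{"type":"number"}},"required":["moves"]}

```bash
mkdir -p pics; ls; python3 - <<'E'
from bench import *
import cv2,numpy as np
s=state(); print(s['time_s'],s['tool_pos'],s['tcp_rot'],s['grip_width'],s['force'])
ims=[]
for c in('side','top'):
    im=grab_frame(c); cv2.imwrite(f'pics/{c}0.png',im)
    p=camera_params(c); R=cv2.Rodrigues(np.array(p['rvec'],float))[0]
    print(c,'cam',(-R.T@np.array(p['tvec']).ravel()).round(),np.array(p['intrinsics'])[0].round())
    for n in('cup_grip','cup_lip','jar_rim','ball1_center','beaker_02_mid','beaker_03_mid','beaker_04_mid'):
        print(n,[(np.round(d['centre']).tolist(),round(d['confidence'],2)) for d in find_in(c,n)][:5])
print(state()['time_s'])
E
```

```text
pics
0.0 [ 271.01677624 -562.77145581  215.82095932] [ 9.74922695e-01  2.22542922e-01 -1.86173640e-04 -5.93014994e-04] 94.24814220479162 [-0.05540209 -0.33834563 -0.23606436]
side cam [  245. -1018.   498.] [454.   0. 321.]
cup_grip [([492.0, -355.0, 31.0], 0.72)]
cup_lip [([487.0, -354.0, 26.0], 0.63)]
jar_rim [([496.0, -179.0, 27.0], 0.82)]
ball1_center []
beaker_02_mid [([312.0, -247.0, 22.0], 0.56)]
beaker_03_mid [([308.0, -346.0, 11.0], 0.54)]
beaker_04_mid [([316.0, -410.0, 16.0], 0.86)]
top cam [ 380. -264.  919.] [506.   0. 315.]
cup_grip [([486.0, -343.0, 38.0], 0.79)]
cup_lip [([483.0, -340.0, 37.0], 0.61)]
jar_rim [([510.0, -198.0, 8.0], 0.91)]
ball1_center []
beaker_02_mid [([336.0, -251.0, 22.0], 0.68)]
beaker_03_mid [([318.0, -336.0, 20.0], 0.9)]
beaker_04_mid [([315.0, -403.0, 15.0], 0.84)]
0.8
```

View pics/side0.png

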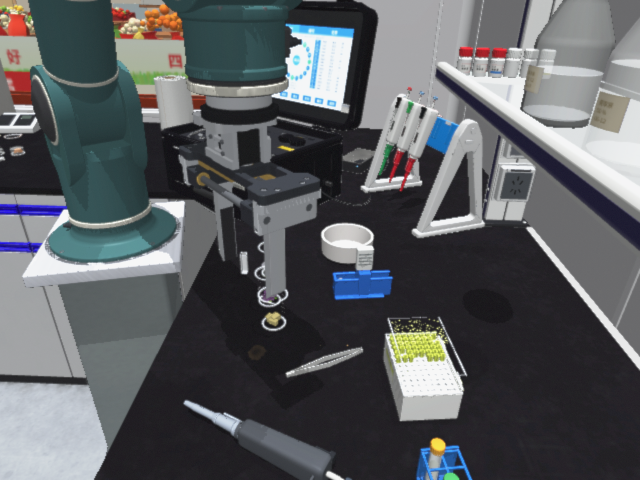

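View pics/top0.png

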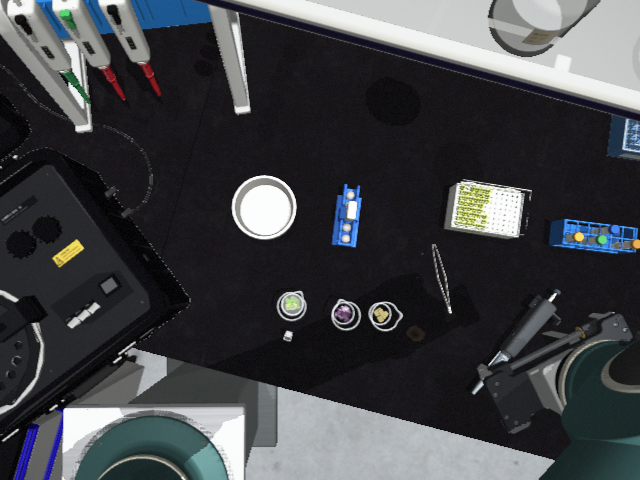

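The top view shows the cup at about (347,215), long axis roughly along image rows, jar at (264,207), beakers below at (292,305), (345,314) and (382,316). Now I'll zoom in to find the open end.

```bash
python3 - <<'E'
import cv2,numpy as np
a=cv2.imread('pics/top0.png')[170:260,315:385]; b=cv2.imread('pics/side0.png')[235:310,315:405]
a=cv2.resize(a,None,fx=6,fy=6,interpolation=cv2.INTER_CUBIC);b=cv2.resize(b,(380,540*380//450),interpolation=cv2.INTER_CUBIC)
o=np.zeros((540,800,3),np.uint8);o[:540,:420]=a;o[:b.shape[0],420:]=b
cv2.imwrite('pics/z0.png',o)
E
cat > h.py <<'E'
from bench import *
import cv2,numpy as np
def cam(c):
    p=camera_params(c);return np.array(p['intrinsics'],float),cv2.Rodrigues(np.array(p['rvec'],float))[0],np.array(p['tvec'],float).ravel()
def onz(c,uv,z):
    K,R,t=cam(c);d=R.T@np.linalg.inv(K)@np.array([*uv,1.]);o=-R.T@t
    return o+d*(z-o[2])/d[2]
def proj(c,P):
    K,R,t=cam(c);q=K@(R@np.array(P,float).reshape(-1,3).T+t[:,None]);return (q[:2]/q[2]).T
E
python3 - <<'E'
from h import *
for n,c,uv,z in [('fin top','top',(352,211),98),('jar rim c','top',(264.5,207),45),('end up','top',(349,186),40),('end dn','top',(344,246),40),('bk2','top',(292,304),62),('bk3','top',(346,314),62),('bk4','top',(386,316),62)]:
    print(n,onz(c,uv,z).round(1))
E
```

```text
fin top [ 487.4 -345.2   98. ]
jar rim c [ 501.  -198.4   45. ]
end up [ 539.1 -345.8   40. ]
end dn [ 433.6 -336.6   40. ]
bk2 [ 334.3 -246.6   62. ]
bk3 [ 317.3 -337.6   62. ]
bk4 [ 313.7 -405.3   62. ]
```

View pics/z0.png

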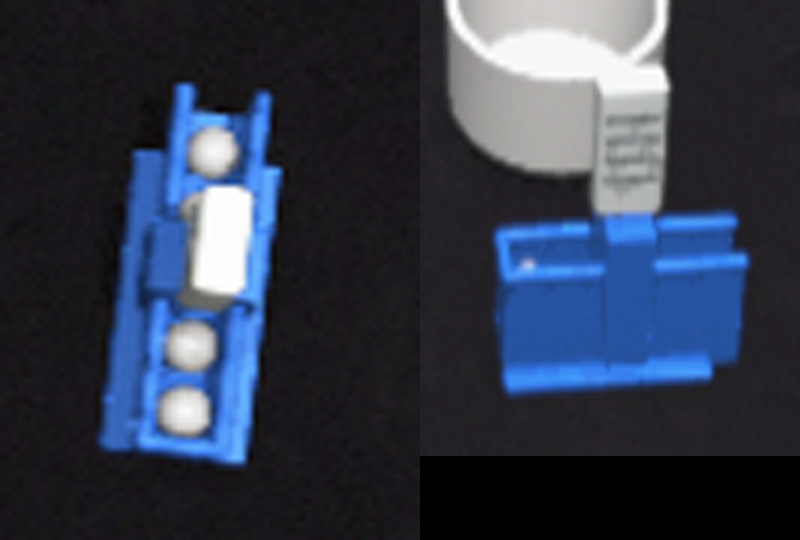

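The open end (lip) is at the top of the top view, world +x, with one ball visible near it and yaw about -5.5°. I'll refine the fin position by comparing both views.

```bash
cat >> h.py <<'E'
from scipy.spatial.transform import Rotation as Rn
def plan(pos,n):
    s=state();R=Rn.from_quat(s['tcp_rot']);d=R.inv().apply(np.array(pos)-s['tool_pos']);return d.round(1),(d/500/n).round(4)
def yaw(s=None):
    s=s or state();R=Rn.from_quat(s['tcp_rot']).as_matrix();return np.degrees(np.arctan2(R[1,0],R[0,0])),R[:,2].round(3)
E
python3 - <<'E'
from h import *
f=onz('top',(352.2,210),98);print('fin top',f,'side px',proj('side',f))
a=onz('top',(347.2,243.3),44);b=onz('top',(352,185.8),44);print(a,b,np.degrees(np.arctan2(*(b-a)[[1,0]])))
print(yaw())
s=[]
for i in range(6): grab_frame('top'); s.append(state()['force'])
print(np.array(s).round(2))
# jar ellipse from region
im=grab_frame('top');r=regions_of('top','jar_rim')[0]['region'].astype(np.uint8)
c=max(cv2.findContours(r,0,1)[0],key=cv2.contourArea);e=cv2.fitEllipse(c);print(e,onz('top',e[0],45))
rs=regions_of('side','jar_rim')
print(proj('side',[501,-198,45]))
E
```

```text
fin top [ 489.04815986 -345.48951217   98.        ] side px [[363.76754268 246.29955318]]
[ 438.03225503 -341.82655088   44.        ] [ 538.73758323 -350.7134835    44.        ] -5.043110671129078
(np.float64(25.711387344682596), array([-0.,  0., -1.]))
[[-0.28 -0.09 -0.07]
 [-0.39 -0.28 -0.03]
 [ 0.92  0.47  0.17]
 [ 1.24  0.04 -0.1 ]
 [ 0.21  0.13 -0.09]
 [-0.05 -0.08 -0.55]]
((264.37615966796875, 206.92486572265625), (62.65911865234375, 63.25111770629883), 147.7728271484375) [ 501.12287482 -198.14781046   45.        ]
[[346.28614016 233.97142896]]
```

{"name": "send_rows", "arguments": {
  "moves": [
    [[0,0,0,0,0,0.78],[0,0,0,0,0,0.78],[0,0,0,0,0,0.78],[0,0,0,0,0,0.78],[0,0,0,0,0,0.78],[0,0,0,0,0,0.78],[0,0,0,0,0,0.78],[0,0,0,0,0,0.78]]
  ]
}}

```text
time_s: 1.92
tool_pos: [271.2, -563.1, 216.4]
tcp_rot: [0.999, -0.05, -0.0, -0.0]
force: [0.3, 0.1, 0.1]
grip_width: 93.8
grip_force: 0.0
```

{"name": "send_rows", "arguments": {
  "moves": [
    [[0.0325,-0.04,0,0,0,0],[0.0325,-0.04,0,0,0,0],[0.0325,-0.04,0,0,0,0],[0.0325,-0.04,0,0,0,0],[0.0325,-0.04,0,0,0,0],[0.0325,-0.04,0,0,0,0]]
  ]
}}

```text
time_s: 2.42
tool_pos: [380.5, -452.0, 216.5]
tcp_rot: [0.999, -0.048, 0.0, 0.0]
force: [0.1, -0.5, -0.1]
grip_width: 94.1
grip_force: 0.0
```

{"name": "send_rows", "arguments": {
  "moves": [
    [[0.0325,-0.04,0,0,0,0],[0.0325,-0.04,0,0,0,0],[0.0325,-0.04,0,0,0,0],[0.0325,-0.04,0,0,0,0],[0.0325,-0.04,0,0,0,0],[0.0325,-0.04,0,0,0,0],[0,0,0,0,0,0],[0,0,0,0,0,0]]
  ],
  "jaw": -0.1
}}

```text
time_s: 3.08
tool_pos: [489.0, -341.7, 216.4]
tcp_rot: [0.999, -0.047, -0.0, -0.0]
force: [-1.5, -0.3, -0.2]
grip_width: 44.7
grip_force: 0.0
```

```bash
python3 - <<'E'
from h import *
print(state()['tool_pos'],yaw(),state()['joint_pos'],plan([489,-345.5,216],1))
E
```

```text
[ 489.02914581 -341.7458191   216.35780766] (np.float64(-5.343541795960142), array([-0.,  0., -1.])) [ 0.57878643  0.36718929 -0.02589139  1.68690533  0.01019899  1.08780346
 -1.11417691] (array([0.3, 3.7, 0.4]), array([0.0006, 0.0075, 0.0007]))
```

{"name": "send_rows", "arguments": {
  "moves": [
    [[0,0.0075,0.04,0,0,0],[0,0,0.05,0,0,0],[0,0,0.05,0,0,0],[0,0,0.05,0,0,0],[0,0,0.04,0,0,0],[0,0,0.03,0,0,0],[0,0,0.02,0,0,0],[0,0,0.01,0,0,0]]
  ]
}}

```text
time_s: 3.75
tool_pos: [486.7, -347.2, 70.2]
tcp_rot: [0.999, -0.048, -0.001, -0.0]
force: [-0.2, 0.0, 0.1]
grip_width: 42.2
grip_force: 0.0
```

```bash
python3 - <<'E'
from h import *
print(state()['tool_pos'],yaw(),state()['force'])
a=grab_frame('side')[180:320,280:440];a=cv2.resize(a,None,fx=3.5,fy=3.5,interpolation=cv2.INTER_CUBIC)
cv2.imwrite('pics/g1.png',a)
E
```

```text
[ 486.74807259 -347.17714661   70.22733233] (np.float64(-5.555371941381317), array([-0.002,  0.   , -1.   ])) [-0.19553954  0.00684549  0.0802779 ]
```

View pics/g1.png

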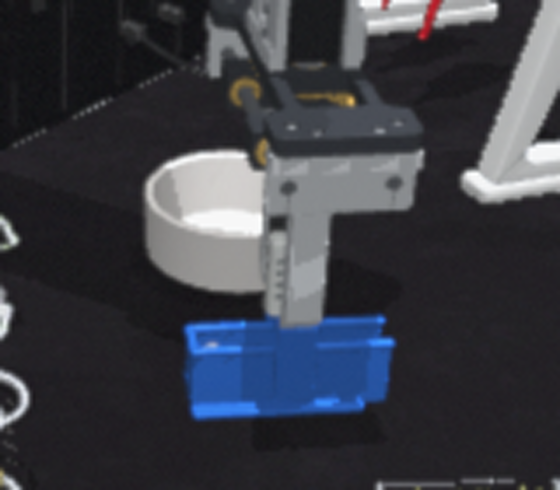

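Fingers straddle the fin at about (298,280) in the crop, above the bridge. Closing now.

{"name": "send_rows", "arguments": {
  "moves": [
    [[0,0,0,0,0,0],[0,0,0,0,0,0],[0,0,0,0,0,0],[0,0,0,0,0,0],[0,0,0,0,0,0],[0,0,0,0,0,0],[0,0,0,0,0,0],[0,0,0,0,0,0]]
  ],
  "jaw": -1,
  "force": 35
}}

```text
time_s: 4.47
tool_pos: [488.2, -346.6, 71.8]
tcp_rot: [0.999, -0.048, 0.0, 0.0]
force: [1.3, 0.8, 5.2]
grip_width: 13.6
grip_force: 35.0
```

{"name": "send_rows", "arguments": {
  "moves": [
    [[0,0,-0.004,0,0,0],[0,0,-0.008,0,0,0],[0,0,-0.012,0,0,0],[0,0,-0.02,0,0,0],[0,0,-0.02,0,0,0],[0,0,-0.02,0,0,0],[0,0,-0.01,0,0,0],[0,0,0,0,0,0]]
  ]
}}

```text
time_s: 5.13
tool_pos: [488.5, -347.0, 120.2]
tcp_rot: [0.999, -0.048, 0.001, 0.001]
force: [-0.8, -0.8, -2.6]
grip_width: 13.8
grip_force: 35.0
```

```bash
cat >> h.py <<'E'
def weigh(n=20,c='top'):
    f=[]
    for i in range(n): grab_frame(c); f.append(state()['force'])
    f=np.array(f);return f.mean(0).round(3),(f.std(0)/n**.5).round(3)
E
python3 - <<'E'
from h import *
print(state()['grip_width'],state()['tool_pos'],weigh())
print(yaw(),state()['joint_pos'])
E
```

```text
13.794118305155639 [ 488.4898462  -346.97572385  120.17476466] (array([-0.04 , -0.052, -2.644]), array([0.096, 0.113, 0.098]))
(np.float64(-5.490026820202258), array([-0.,  0., -1.])) [ 0.58530628  0.4782771  -0.02469063  1.76691616  0.01452025  0.89663585
 -1.11229534]
```

{"name": "send_rows", "arguments": {
  "moves": [
    [[-0.0035,-0.006,-0.0007,0,0,0],[-0.007,-0.012,-0.0014,0,0,0],[-0.0104,-0.018,-0.0022,0,0,0],[-0.014,-0.024,-0.003,0,0,0],[-0.014,-0.024,-0.003,0,0,0],[-0.014,-0.024,-0.003,0,0,0],[-0.014,-0.024,-0.003,0,0,0],[-0.014,-0.024,-0.003,0,0,0]]
  ]
}}

```text
time_s: 6.8
tool_pos: [449.4, -263.1, 128.3]
tcp_rot: [0.999, -0.048, 0.0, -0.0]
force: [0.1, -0.5, -2.8]
grip_width: 13.8
grip_force: 35.0
```

{"name": "send_rows", "arguments": {
  "moves": [
    [[-0.014,-0.024,-0.003,0,0,0],[-0.014,-0.024,-0.003,0,0,0],[-0.014,-0.024,-0.003,0,0,0],[-0.014,-0.024,-0.003,0,0,0],[-0.0104,-0.018,-0.0022,0,0,0],[-0.0087,-0.015,-0.0018,0,0,0],[-0.005,-0.009,-0.001,0,0,0],[-0.0035,-0.006,-0.0007,0,0,0]]
  ]
}}

```text
time_s: 7.47
tool_pos: [415.2, -188.4, 137.1]
tcp_rot: [0.999, -0.048, 0.0, 0.0]
force: [0.4, 0.3, -2.7]
grip_width: 13.8
grip_force: 35.0
```

```bash
cat >> h.py <<'E'
def shot(name,f=4):
    s=grab_frame('side')[190:290,290:390];t=grab_frame('top')[150:250,230:330]
    cv2.imwrite('pics/%s.png'%name,np.hstack([cv2.resize(x,None,fx=f,fy=f,interpolation=cv2.INTER_CUBIC) for x in(s,t)]))
def nb():
    return {c:[(np.round(d['centre']).tolist(),round(d['confidence'],2)) for d in find_in(c,'ball1_center')] for c in('side','top')}
E
python3 - <<'E'
from h import *
print(state()['tool_pos'],yaw(),plan([416,-189.8,138],1))
shot('p0');print(nb(),state()['time_s'])
E
```

```text
[ 415.23488678 -188.40361598  137.10647478] (np.float64(-5.469870871944527), array([ 0., -0., -1.])) (array([ 0.9,  1.3, -0.9]), array([ 0.0018,  0.0026, -0.0018]))
{'side': [], 'top': []} 7.6667
```

View pics/p0.png

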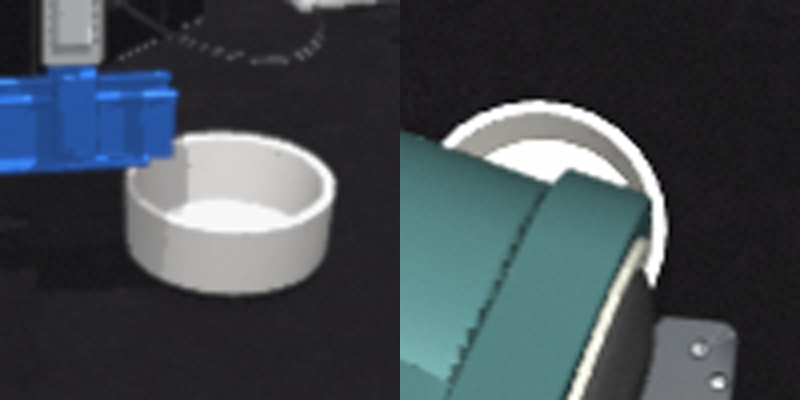

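Side view shows the cup lip at (172,120) over the jar's near-left rim and the jar interior well visible; the top view is blocked by the forearm. Tilting to 9° about the lip.

{"name": "send_rows", "arguments": {
  "moves": [
    [[0.0031,0,-0.0026,0,-0.3,0],[0.0031,0,-0.0026,0,-0.3,0],[0.0031,0,-0.0026,0,-0.3,0],[0.0031,0,-0.0026,0,-0.3,0],[0.0031,0,-0.0026,0,-0.3,0],[0.0031,0,-0.0026,0,-0.3,0],[0,0,0,0,0,0],[0,0,0,0,0,0]]
  ]
}}

```text
time_s: 8.33
tool_pos: [425.3, -190.1, 143.7]
tcp_rot: [0.996, -0.048, -0.078, -0.004]
force: [0.3, 0.6, -1.7]
grip_width: 14.1
grip_force: 35.0
```

```bash
cat >> h.py <<'E'
import os
def step(name,k=6):
    s=state();R=Rn.from_quat(s['tcp_rot']).as_matrix()
    lip=s['tool_pos']+R@np.array([50.5,0,60]);th=np.degrees(np.arctan2(-R[2,0],np.hypot(R[0,0],R[1,0])))
    print('tilt %.1f'%th,'lip',lip.round(1),'t',s['time_s'])
    f=[]
    for i in range(k): im=grab_frame('side');f.append(state()['force'][2])
    print('Fz',np.mean(f).round(2))
    cv2.imwrite('pics/s_%s.png'%name,im)
    b=cv2.imread('pics/s_base.png') if os.path.exists('pics/s_base.png') else im
    d=cv2.absdiff(im,b).max(2)[221:256,320:376];print('diff px',(d>40).sum())
    print([(np.round(x['centre']).tolist(),round(x['confidence'],2)) for x in find_in('side','ball1_center')])
E
python3 -c "
from h import *
step('base')"
```

```text
tilt 9.0 lip [ 465.6 -194.    76.6] t 8.3333
Fz -2.45
diff px 0
[([318.0, -408.0, 16.0], 0.38)]
```

Steps of 2° now.

{"name": "send_rows", "arguments": {
  "moves": [
    [[0.0021,0,-0.0018,0,-0.2,0],[0.0021,0,-0.0018,0,-0.2,0],[0,0,0,0,0,0],[0,0,0,0,0,0],[0,0,0,0,0,0],[0,0,0,0,0,0]]
  ]
}}

```text
time_s: 9.18
tool_pos: [427.4, -190.0, 145.5]
tcp_rot: [0.994, -0.048, -0.096, -0.005]
force: [-0.3, 0.6, -2.7]
grip_width: 13.8
grip_force: 35.0
```

```bash
python3 -c "
from h import *
step('11',4)"
```

```text
tilt 11.0 lip [ 465.3 -193.7   76.9] t 9.1833
Fz -2.58
diff px 7
[]
```

{"name": "send_rows", "arguments": {
  "moves": [
    [[0.0021,0,-0.0018,0,-0.2,0],[0.0021,0,-0.0018,0,-0.2,0],[0,0,0,0,0,0],[0,0,0,0,0,0],[0,0,0,0,0,0],[0,0,0,0,0,0]]
  ]
}}

```text
time_s: 9.93
tool_pos: [429.8, -190.3, 146.8]
tcp_rot: [0.992, -0.048, -0.113, -0.005]
force: [0.4, 0.4, -2.8]
grip_width: 13.4
grip_force: 35.0
```

```bash
python3 -c "
from h import *
step('13',4)"
```

```text
tilt 13.0 lip [ 465.3 -193.7   77. ] t 9.9333
Fz -2.98
diff px 12
[]
```

{"name": "send_rows", "arguments": {
  "moves": [
    [[0.0021,0,-0.0018,0,-0.2,0],[0.0021,0,-0.0018,0,-0.2,0],[0,0,0,0,0,0],[0,0,0,0,0,0],[0,0,0,0,0,0],[0,0,0,0,0,0]]
  ]
}}

```text
time_s: 10.68
tool_pos: [432.2, -190.5, 148.1]
tcp_rot: [0.99, -0.047, -0.13, -0.006]
force: [-0.5, -0.3, -2.0]
grip_width: 14.0
grip_force: 35.0
```

```bash
python3 -c "
from h import *
step('15',4)"
```

```text
tilt 15.0 lip [ 465.3 -193.7   77. ] t 10.6833
Fz -2.64
diff px 32
[]
```

{"name": "send_rows", "arguments": {
  "moves": [
    [[0.0021,0,-0.0018,0,-0.2,0],[0.0021,0,-0.0018,0,-0.2,0],[0,0,0,0,0,0],[0,0,0,0,0,0],[0,0,0,0,0,0],[0,0,0,0,0,0]]
  ]
}}

```text
time_s: 11.43
tool_pos: [434.7, -190.8, 149.2]
tcp_rot: [0.988, -0.047, -0.148, -0.007]
force: [0.4, 0.0, -2.5]
grip_width: 13.7
grip_force: 35.0
```

```bash
python3 -c "
from h import *
step('17',4)"
```

```text
tilt 17.0 lip [ 465.3 -193.7   77.1] t 11.4333
Fz -1.98
diff px 35
[]
```

```bash
cat >> h.py <<'E'
def mont(names,out,f=6):
    g=[cv2.resize(cv2.imread('pics/s_%s.png'%n)[213:260,316:380],None,fx=f*266/6/64/(266/6)*6.9/1 if 0 else 4.1,fy=4.1,interpolation=cv2.INTER_CUBIC) for n in names]
    while len(g)%3: g.append(g[0]*0)
    cv2.imwrite('pics/%s.png'%out,np.vstack([np.hstack(g[i:i+3]) for i in range(0,len(g),3)]))
E
python3 -c "
from h import *
mont(['base','11','13','15','17'],'m1')"
```

```text
(no output)
```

View pics/m1.png

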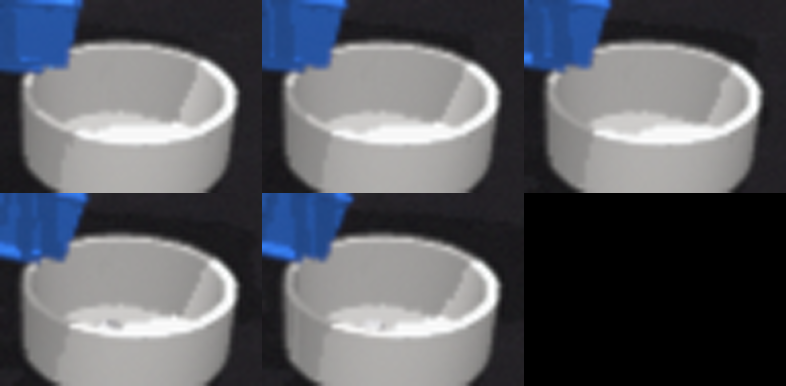

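A small ball tip seems to show in the jar at 15° (crop (112,323)) and to have rolled slightly at 17°: likely the first ball. Continuing; no more than three can be out before about 26°.

{"name": "send_rows", "arguments": {
  "moves": [
    [[0.0021,0,-0.0018,0,-0.2,0],[0.0021,0,-0.0018,0,-0.2,0],[0,0,0,0,0,0],[0,0,0,0,0,0],[0,0,0,0,0,0],[0,0,0,0,0,0]]
  ]
}}

```text
time_s: 12.18
tool_pos: [437.3, -191.0, 150.4]
tcp_rot: [0.985, -0.047, -0.165, -0.008]
force: [-0.7, 0.7, -2.1]
grip_width: 13.9
grip_force: 35.0
```

```bash
python3 -c "
from h import *
step('19',3)
e=[]
for i in range(4): grab_frame('side');s=state();e.append(np.r_[s['effort'],s['ft_torque']])
print(np.mean(e,0).round(3));print(np.std(e,0).round(3))"
```

```text
tilt 19.0 lip [ 465.3 -193.7   77.2] t 12.1833
Fz -2.61
diff px 58
[]
[ 2.0000e-03 -8.0681e+01 -1.8100e-01 -3.6666e+01  2.3400e-01  1.6360e+00
  6.0000e-03 -2.0000e-02 -5.1900e-01  7.0000e-03]
[0.004 0.023 0.    0.003 0.    0.001 0.    0.027 0.011 0.033]
```

{"name": "send_rows", "arguments": {
  "moves": [
    [[0.0021,0,-0.0018,0,-0.2,0],[0.0021,0,-0.0018,0,-0.2,0],[0,0,0,0,0,0],[0,0,0,0,0,0],[0,0,0,0,0,0],[0,0,0,0,0,0]]
  ]
}}

```text
time_s: 13.08
tool_pos: [439.8, -191.3, 151.3]
tcp_rot: [0.982, -0.047, -0.182, -0.009]
force: [0.2, -0.7, -1.5]
grip_width: 13.9
grip_force: 35.0
```

```bash
python3 -c "
from h import *
step('21',3)
mont(['15','17','19','21'],'m2')"
```

```text
tilt 21.0 lip [ 465.3 -193.7   77.2] t 13.0833
Fz -2.08
diff px 94
[]
```

View pics/m2.png

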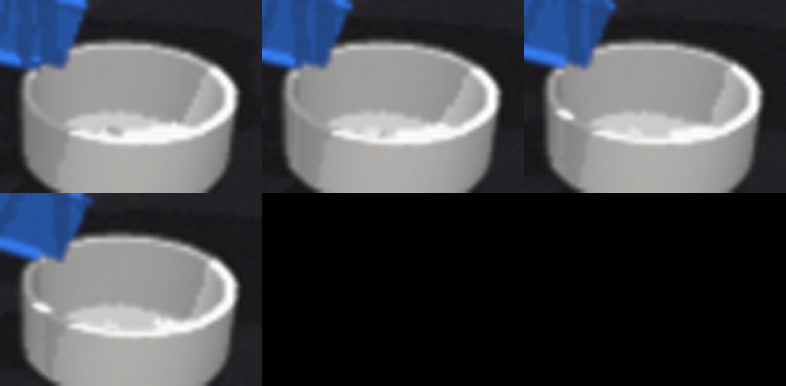

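Joint efforts are very quiet, so they serve as the ball scale. One ball is clearly in the jar at 21°; I'll go to 24° logging efforts, then check from the top.

```bash
cat >> h.py <<'E'
def eff(name):
    im=grab_frame('side');a=[]
    for i in range(3): im=grab_frame('side');s=state();a.append(s['effort'])
    cv2.imwrite('pics/s_%s.png'%name,im)
    R=Rn.from_quat(s['tcp_rot']).as_matrix();th=np.degrees(np.arctan2(-R[2,0],np.hypot(R[0,0],R[1,0])))
    e=np.mean(a,0);print(name,'th %.2f'%th,e[[1,3,4,5,6]].round(4),np.std(a,0)[[1,3,5]].round(4),s['time_s'])
E
python3 -c "
from h import *
eff('21')"
```

```text
21 th 21.00 [-8.29239e+01 -3.66329e+01  2.50100e-01  1.78930e+00  6.00000e-03] [0.0167 0.0053 0.0007] 13.4833
```

{"name": "send_rows", "arguments": {
  "moves": [
    [[0.00105,0,-0.0009,0,-0.1,0],[0.00105,0,-0.0009,0,-0.1,0],[0,0,0,0,0,0],[0,0,0,0,0,0],[0,0,0,0,0,0],[0,0,0,0,0,0]]
  ]
}}

```text
time_s: 13.98
tool_pos: [441.1, -191.4, 151.8]
tcp_rot: [0.98, -0.047, -0.191, -0.009]
force: [-0.3, -0.2, -1.7]
grip_width: 14.1
grip_force: 35.0
```

```bash
python3 -c "
from h import *
eff('22')"
```

```text
22 th 22.00 [-8.40185e+01 -3.66472e+01  2.58700e-01  1.87310e+00  6.30000e-03] [0.0253 0.0032 0.0002] 14.1833
```

{"name": "send_rows", "arguments": {
  "moves": [
    [[0.00105,0,-0.0009,0,-0.1,0],[0.00105,0,-0.0009,0,-0.1,0],[0,0,0,0,0,0],[0,0,0,0,0,0],[0,0,0,0,0,0],[0,0,0,0,0,0]]
  ]
}}

```text
time_s: 14.68
tool_pos: [442.5, -191.5, 152.3]
tcp_rot: [0.979, -0.047, -0.199, -0.01]
force: [0.3, -1.3, -2.3]
grip_width: 13.8
grip_force: 35.0
```

```bash
python3 -c "
from h import *
eff('23')"
```

```text
23 th 23.00 [-8.51766e+01 -3.66479e+01  2.67400e-01  1.95720e+00  6.60000e-03] [0.0242 0.0038 0.0004] 14.8833
```

{"name": "send_rows", "arguments": {
  "moves": [
    [[0.00105,0,-0.0009,0,-0.1,0],[0.00105,0,-0.0009,0,-0.1,0],[0,0,0,0,0,0],[0,0,0,0,0,0],[0,0,0,0,0,0],[0,0,0,0,0,0]]
  ]
}}

```text
time_s: 15.38
tool_pos: [443.8, -191.6, 152.7]
tcp_rot: [0.977, -0.047, -0.208, -0.01]
force: [-0.1, -0.1, -1.9]
grip_width: 14.0
grip_force: 35.0
```

```bash
python3 -c "
from h import *
eff('24');print(regions_of('top','jar_rim')==[])
im=grab_frame('top')
print([(np.array(np.nonzero(r['region'])).mean(1).round(),r['region'].sum(),r['confidence']) for r in regions_of('top','jar_rim')])"
```

```text
24 th 24.00 [-8.63326e+01 -3.66474e+01  2.75900e-01  2.04050e+00  6.80000e-03] [0.0252 0.003  0.0002] 15.5833
False
[(array([213., 280.]), np.int64(516), 0.94)]
```

{"name": "send_rows", "arguments": {
  "moves": [
    [[-0.0031,0.004,0.0026,0,0.3,0],[-0.0031,0.008,0.0026,0,0.3,0],[-0.0031,0.015,0.0026,0,0.3,0],[-0.0031,0.02,0.0026,0,0.3,0],[0,0.025,0,0,0,0],[0,0.03,0,0,0,0],[0,0.03,0,0,0,0],[0,0.03,0,0,0,0]]
  ]
}}

```text
time_s: 16.4
tool_pos: [428.3, -273.2, 150.0]
tcp_rot: [0.986, -0.047, -0.157, -0.008]
force: [-0.0, -0.6, -2.7]
grip_width: 13.9
grip_force: 35.0
```

{"name": "send_rows", "arguments": {
  "moves": [
    [[0,0.03,0,0,0,0],[0,0.03,0,0,0,0],[0,0.03,0,0,0,0],[0,0.02,0,0,0,0],[0,0.015,0,0,0,0],[0,0.008,0,0,0,0],[0,0.005,0,0,0,0]]
  ]
}}

```text
time_s: 16.98
tool_pos: [421.8, -340.5, 150.1]
tcp_rot: [0.987, -0.047, -0.156, -0.008]
force: [-0.1, -0.2, -2.2]
grip_width: 13.8
grip_force: 35.0
```

```bash
python3 - <<'E'
from h import *
im=grab_frame('top');cv2.imwrite('pics/top_r.png',im)
print(state()['tool_pos'],state()['time_s'])
print([(np.array(np.nonzero(r['region'])).mean(1).round(),r['region'].sum()) for r in regions_of('top','jar_rim')])
print(nb())
a=cv2.resize(im[160:260,210:410],None,fx=4,fy=4,interpolation=cv2.INTER_CUBIC);cv2.imwrite('pics/r1.png',a)
E
```

```text
[ 421.79099287 -340.56905978  150.09545905] 17.0333
[(array([197., 251.]), np.int64(1361))]
{'side': [], 'top': []}
```

View pics/r1.png

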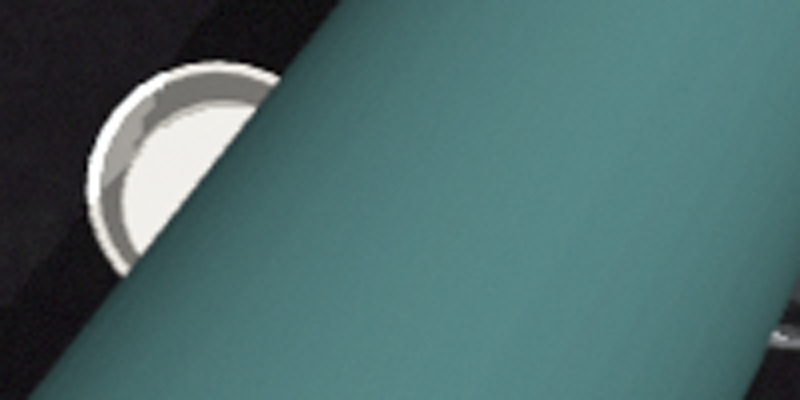

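Forearm still hides half the jar at (160,170); moving further away.

{"name": "send_rows", "arguments": {
  "moves": [
    [[0,0.01,0,0,0,0],[0.005,0.02,0,0,0,0],[0.005,0.03,0,0,0,0],[0.005,0.04,0,0,0,0],[0.005,0.04,0,0,0,0],[0.005,0.04,0,0,0,0],[0.005,0.04,0,0,0,0],[0,0.03,0,0,0,0]]
  ]
}}

```text
time_s: 17.85
tool_pos: [423.7, -468.3, 145.2]
tcp_rot: [0.987, -0.048, -0.156, -0.007]
force: [-0.4, -0.3, -2.4]
grip_width: 13.9
grip_force: 35.0
```

{"name": "send_rows", "arguments": {
  "moves": [
    [[0,0.02,0,0,0,0],[0,0.01,0,0,0,0],[0,0,0,0,0,0]]
  ]
}}

```text
time_s: 18.1
tool_pos: [422.1, -481.8, 145.3]
tcp_rot: [0.986, -0.048, -0.156, -0.008]
force: [0.5, -0.5, -1.9]
grip_width: 13.7
grip_force: 35.0
```

```bash
python3 - <<'E'
from h import *
im=grab_frame('top')
print(state()['tool_pos'],state()['time_s'])
print([(np.array(np.nonzero(r['region'])).mean(1).round(),r['region'].sum()) for r in regions_of('top','jar_rim')])
print(nb())
cv2.imwrite('pics/top_r2.png',im)
g=cv2.cvtColor(im,6)[180:236:2,238:292:2];print('\n'.join(''.join('%4d'%v for v in r) for r in g))
E
```

```text
[ 422.58140985 -480.85648904  145.33848342] 18.15
[(array([206., 264.]), np.int64(3076))]
{'side': [], 'top': [([490.0, -194.0, 19.0], 0.59)]}
  22  24  28  26 111 253 253 224 166 149 148 147 146 144 141 140 137 138 162 238 254 249  30  21  22  25  25
  26  23  25 231 254 231 162 152 151 149 148 145 146 144 141 138 138 134 132 131 146 251 254 233  27  26  24
  24  25 231 253 174 155 154 152 152 150 148 145 145 138 136 132 134 135 133 131 127 124 207 254 232  25  26
  24 229 253 165 156 153 152 153 150 166 248 253 254 254 254 254 253 251 168 128 126 125 121 201 254 233  27
 216 253 164 155 157 156 153 194 253 254 254 254 254 254 254 254 254 254 254 254 226 125 118 113 200 254 130
 254 203 156 155 155 153 248 254 254 254 254 254 254 254 254 254 254 254 254 254 254 252 118 122 117 231 253
 249 157 157 156 153 248 254 254 254 254 254 254 254 254 254 254 254 254 254 254 254 254 253 119 121 127 253
 165 156 156 156 249 254 254 254 254 254 254 254 254 254 254 254 254 254 254 254 254 254 254 253 115 119 203
 155 155 157 210 254 254 254 254 254 254 254 254 254 254 254 254 254 254 254 254 254 
[... 1394 characters left out ...]
54 254 254 254 254 254 254 252 237 230 136 225
 254 227 150 195 254 254 254 254 254 254 254 254 254 254 254 254 254 254 254 205 209 228 237 237 174 209 194
 219 254 206 148 219 254 254 254 254 254 254 254 254 254 254 254 254 254 188 233 223 138 237 188 194 220  69
  29 231 254 205 144 218 254 254 254 254 254 254 254 254 254 254 254 249 196 174 176 149 125 191 225 116  20
  30  28 231 254 205 142 182 252 254 254 254 254 254 254 254 254 254 251 148 148 152 126 198 226 116  19  17
  27  26  25 187 254 252 163 146 235 254 254 254 254 254 254 254 254 239 216 112 151 225 214 101  19  15  12
  29  27  29  22  78 245 254 252 163 139 162 223 252 252 254 246 184 134 180 223 210 157  61  19  12  15  11
```

```bash
python3 - <<'E'
import cv2,numpy as np
im=cv2.imread('pics/top_r2.png')[165:250,220:310]
im=(np.clip(im.astype(float)/255,0,1)**1.8*255).astype(np.uint8)
cv2.imwrite('pics/r2.png',cv2.resize(im,None,fx=6,fy=6,interpolation=cv2.INTER_CUBIC))
E
```

```text
(no output)
```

View pics/r2.png

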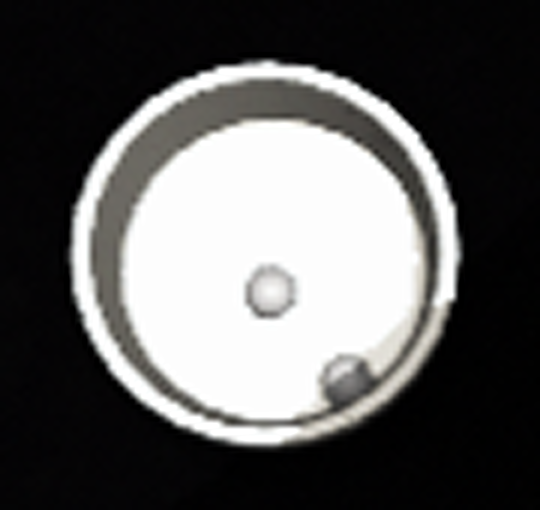

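Exactly two balls are in the jar, at (270,290) and (347,382) in the crop. Returning for the third.

```bash
python3 - <<'E'
from h import *
s=state();R=Rn.from_quat(s['tcp_rot']).as_matrix();l=s['tool_pos']+R@np.array([50.5,0,60])
print(l, R.T@(np.array([465.3,-193.7,77.2])-l)/500, yaw(), np.degrees(np.arcsin(-R[2,0])))
E
```

```text
[ 452.48955902 -482.79956396   72.94360608] [-0.03025754 -0.57803655  0.001165  ] (np.float64(-5.414113452583969), array([-0.307,  0.03 , -0.951])) 17.991797581254367
```

{"name": "send_rows", "arguments": {
  "moves": [
    [[0,-0.01,0,0,0,0],[-0.001,-0.02,0,0,0,0],[-0.002,-0.03,0,0,0,0],[-0.002,-0.035,0,0,0,0],[-0.002,-0.035,0,0,0,0],[-0.002,-0.035,0,0,0,0],[-0.002,-0.035,0,0,0,0],[-0.002,-0.035,0,0,0,0]]
  ]
}}

```text
time_s: 18.97
tool_pos: [427.9, -361.3, 147.8]
tcp_rot: [0.987, -0.047, -0.156, -0.007]
force: [0.2, 0.4, -2.7]
grip_width: 13.8
grip_force: 35.0
```

{"name": "send_rows", "arguments": {
  "moves": [
    [[-0.002,-0.035,0,0,0,0],[-0.002,-0.035,0,0,0,0],[-0.002,-0.035,0,0,0,0],[-0.002,-0.035,0,0,0,0],[-0.002,-0.035,0,0,0,0],[-0.002,-0.035,0,0,0,0],[-0.002,-0.03,0,0,0,0],[-0.002,-0.03,0,0,0,0]]
  ]
}}

```text
time_s: 19.63
tool_pos: [433.0, -226.6, 150.2]
tcp_rot: [0.987, -0.047, -0.156, -0.007]
force: [-0.8, -0.4, -2.5]
grip_width: 13.5
grip_force: 35.0
```

{"name": "send_rows", "arguments": {
  "moves": [
    [[-0.001,-0.025,0.001,0,0,0],[0,-0.02,0,0,0,0],[0,-0.015,0,0,0,0],[0,-0.008,0,0,0,0],[0,-0.005,0,0,0,0],[0,0,0,0,0,0]]
  ]
}}

```text
time_s: 20.13
tool_pos: [436.0, -191.8, 149.6]
tcp_rot: [0.987, -0.047, -0.156, -0.008]
force: [-0.1, -1.1, -3.2]
grip_width: 13.6
grip_force: 35.0
```

```bash
python3 - <<'E'
from h import *
s=state();R=Rn.from_quat(s['tcp_rot']).as_matrix();l=s['tool_pos']+R@np.array([50.5,0,60])
print(s['time_s'],l, R.T@(np.array([465.3,-193.7,77.2])-l)/500, yaw(), np.degrees(np.arcsin(-R[2,0])))
E
```

```text
20.1333 [ 465.31192481 -194.6057007    76.96496847] [-0.00033253 -0.00180086 -0.00038604] (np.float64(-5.483839850705805), array([-0.308,  0.03 , -0.951])) 18.008307637743044
```

{"name": "send_rows", "arguments": {
  "moves": [
    [[0.0031,-0.0018,-0.0026,0,-0.3,0],[0.0031,0,-0.0026,0,-0.3,0],[0.0031,0,-0.0026,0,-0.3,0],[0.0031,0,-0.0026,0,-0.3,0],[0,0,0,0,0,0],[0,0,0,0,0,0],[0,0,0,0,0,0]]
  ]
}}

```text
time_s: 20.72
tool_pos: [443.3, -192.1, 152.3]
tcp_rot: [0.977, -0.047, -0.207, -0.01]
force: [-0.3, 0.5, -2.2]
grip_width: 13.4
grip_force: 35.0
```

```bash
python3 -c "
from h import *
eff('24b')"
```

```text
24b th 23.97 [-8.59901e+01 -3.66131e+01  2.79800e-01  2.01320e+00  1.12000e-02] [0.1463 0.0297 0.0033] 20.9167
```

{"name": "send_rows", "arguments": {
  "moves": [
    [[0.00105,0,-0.0009,0,-0.1,0],[0.00105,0,-0.0009,0,-0.1,0],[0,0,0,0,0,0],[0,0,0,0,0,0],[0,0,0,0,0,0],[0,0,0,0,0,0]]
  ]
}}

```text
time_s: 21.42
tool_pos: [444.9, -191.9, 152.8]
tcp_rot: [0.975, -0.047, -0.216, -0.01]
force: [-0.8, -0.0, -2.9]
grip_width: 13.8
grip_force: 35.0
```

```bash
python3 -c "
from h import *
eff('25')"
```

```text
25 th 25.00 [-8.74707e+01 -3.66211e+01  2.86500e-01  2.12240e+00  6.90000e-03] [0.0215 0.0029 0.0005] 21.6167
```

{"name": "send_rows", "arguments": {
  "moves": [
    [[0.00105,0,-0.0009,0,-0.1,0],[0.00105,0,-0.0009,0,-0.1,0],[0,0,0,0,0,0],[0,0,0,0,0,0],[0,0,0,0,0,0],[0,0,0,0,0,0]]
  ]
}}

```text
time_s: 22.12
tool_pos: [446.2, -192.0, 153.2]
tcp_rot: [0.973, -0.047, -0.225, -0.011]
force: [1.0, -0.4, -2.3]
grip_width: 13.8
grip_force: 35.0
```

```bash
python3 -c "
from h import *
eff('26')"
```

```text
26 th 26.00 [-8.86075e+01 -3.66170e+01  2.94900e-01  2.20470e+00  7.00000e-03] [0.0254 0.0032 0.0004] 22.3167
```

{"name": "send_rows", "arguments": {
  "moves": [
    [[0.00105,0,-0.0009,0,-0.1,0],[0.00105,0,-0.0009,0,-0.1,0],[0,0,0,0,0,0],[0,0,0,0,0,0],[0,0,0,0,0,0],[0,0,0,0,0,0]]
  ]
}}

```text
time_s: 22.82
tool_pos: [447.5, -192.1, 153.5]
tcp_rot: [0.971, -0.047, -0.233, -0.011]
force: [0.4, -0.3, -1.9]
grip_width: 13.3
grip_force: 35.0
```

```bash
python3 -c "
from h import *
eff('27')"
```

```text
27 th 27.00 [-8.97535e+01 -3.66109e+01  3.03000e-01  2.28580e+00  7.30000e-03] [0.0272 0.0029 0.0004] 23.0167
```

{"name": "send_rows", "arguments": {
  "moves": [
    [[0.00105,0,-0.0009,0,-0.1,0],[0.00105,0,-0.0009,0,-0.1,0],[0,0,0,0,0,0],[0,0,0,0,0,0],[0,0,0,0,0,0],[0,0,0,0,0,0]]
  ]
}}

```text
time_s: 23.52
tool_pos: [448.9, -192.2, 153.8]
tcp_rot: [0.969, -0.046, -0.242, -0.012]
force: [0.5, -0.6, -2.1]
grip_width: 13.6
grip_force: 35.0
```

```bash
python3 -c "
from h import *
eff('28')"
```

```text
28 th 28.00 [-9.09137e+01 -3.66250e+01  3.09100e-01  2.35090e+00  7.50000e-03] [0.0687 0.0416 0.0103] 23.7167
```

{"name": "send_rows", "arguments": {
  "moves": [
    [[0.00105,0,-0.0009,0,-0.1,0],[0.00105,0,-0.0009,0,-0.1,0],[0,0,0,0,0,0],[0,0,0,0,0,0],[0,0,0,0,0,0],[0,0,0,0,0,0]]
  ]
}}

```text
time_s: 24.22
tool_pos: [450.2, -192.4, 154.1]
tcp_rot: [0.967, -0.046, -0.25, -0.012]
force: [-0.4, 0.0, -1.7]
grip_width: 13.7
grip_force: 35.0
```

```bash
python3 -c "
from h import *
eff('29')
b=cv2.imread('pics/s_24b.png').astype(int)
for n in ('25','26','27','28','29'):
    d=abs(cv2.imread('pics/s_%s.png'%n).astype(int)-b).max(2)[230:252,325:372];print(n,(d>25).sum())"
```

```text
29 th 29.00 [-9.19531e+01 -3.65592e+01  3.14700e-01  2.41700e+00  7.80000e-03] [0.0269 0.0028 0.0004] 24.4167
25 24
26 52
27 68
28 68
29 80
```

Clear effort step at 28°: third ball is out (transient plus jump). Tilting back.

{"name": "send_rows", "arguments": {
  "moves": [
    [[-0.0021,0,0.0018,0,0.2,0],[-0.0042,0,0.0035,0,0.4,0],[-0.0042,0,0.0035,0,0.4,0],[-0.0042,0,0.0035,0,0.4,0],[-0.0042,0,0.0035,0,0.4,0],[-0.0042,0,0.0035,0,0.4,0],[-0.0042,0,0.0035,0,0.4,0],[-0.0042,0,0.0035,0,0.4,0]]
  ]
}}

```text
time_s: 25.08
tool_pos: [430.6, -190.5, 148.2]
tcp_rot: [0.992, -0.048, -0.12, -0.006]
force: [0.8, 0.1, -1.8]
grip_width: 13.7
grip_force: 35.0
```

{"name": "send_rows", "arguments": {
  "moves": [
    [[-0.0042,0,0.0035,0,0.4,0],[-0.0042,0,0.0035,0,0.4,0],[-0.0042,0,0.0035,0,0.4,0],[-0.0042,0,0.0035,0,0.4,0],[-0.0042,0,0.0035,0,0.4,0],[-0.0042,0,0.0035,0,0.4,0],[-0.0042,0,0.0035,0,0.4,0],[0,0,0,0,0,0]]
  ]
}}

```text
time_s: 25.75
tool_pos: [413.2, -189.0, 138.0]
tcp_rot: [0.999, -0.048, 0.001, 0.0]
force: [-0.7, -0.8, -2.2]
grip_width: 14.0
grip_force: 35.0
```

```bash
python3 -c "
from h import *
s=state();print(s['time_s'],s['tool_pos'],yaw(),(Rn.from_quat(s['tcp_rot']).as_matrix()).round(4))
print(plan([488.5,-370,130],1),plan([422,-481,140],1))"
```

```text
25.75 [ 413.20429814 -188.98914228  137.96342005] (np.float64(-5.539842438287652), array([ 0.002, -0.   , -1.   ])) [[ 9.953e-01 -9.650e-02  1.600e-03]
 [-9.650e-02 -9.953e-01 -4.000e-04]
 [ 1.700e-03  2.000e-04 -1.000e+00]]
(array([ 92.4, 172.9,   8.2]), array([0.1848, 0.3458, 0.0163])) (array([ 36.9, 289.8,  -1.9]), array([ 0.0739,  0.5796, -0.0038]))
```

{"name": "send_rows", "arguments": {
  "moves": [
    [[0.001,0.01,0,0,0,0],[0.002,0.02,0,0,0,0],[0.003,0.03,0,0,0,0],[0.004,0.035,0,0,0,0],[0.006,0.035,0,0,0,0],[0.006,0.035,0,0,0,0],[0.006,0.035,0,0,0,0],[0.006,0.035,0,0,0,0]]
  ]
}}

```text
time_s: 26.42
tool_pos: [420.5, -309.5, 137.9]
tcp_rot: [0.999, -0.048, -0.0, 0.0]
force: [-0.7, 0.2, -2.4]
grip_width: 13.8
grip_force: 35.0
```

{"name": "send_rows", "arguments": {
  "moves": [
    [[0.006,0.035,0,0,0,0],[0.006,0.035,0,0,0,0],[0.006,0.035,0,0,0,0],[0.006,0.035,0,0,0,0],[0.006,0.035,0,0,0,0],[0.006,0.035,0,0,0,0],[0.005,0.03,0,0,0,0],[0.004,0.03,0,0,0,0]]
  ]
}}

```text
time_s: 27.08
tool_pos: [429.6, -446.0, 137.5]
tcp_rot: [0.999, -0.048, -0.001, -0.0]
force: [0.7, -0.0, -2.1]
grip_width: 13.5
grip_force: 35.0
```

{"name": "send_rows", "arguments": {
  "moves": [
    [[0.003,0.025,0,0,0,0],[0.002,0.02,0,0,0,0],[0.001,0.015,0,0,0,0],[0,0.008,0,0,0,0],[0,0,0,0,0,0],[0,0,0,0,0,0]]
  ]
}}

```text
time_s: 27.58
tool_pos: [429.7, -477.8, 137.9]
tcp_rot: [0.999, -0.048, -0.0, -0.0]
force: [0.5, 0.4, -1.8]
grip_width: 13.8
grip_force: 35.0
```

```bash
python3 - <<'E'
from h import *
im=grab_frame('top');cv2.imwrite('pics/top_r3.png',im)
print(state()['tool_pos'],state()['time_s'],plan([488.5,-347,73.5],1))
print([(np.array(np.nonzero(r['region'])).mean(1).round(),r['region'].sum()) for r in regions_of('top','jar_rim')])
print(nb()['top'])
a=im[165:250,220:310];a=(np.clip(a.astype(float)/255,0,1)**1.8*255).astype(np.uint8)
cv2.imwrite('pics/r3.png',cv2.resize(a,None,fx=6,fy=6,interpolation=cv2.INTER_CUBIC))
g=cv2.cvtColor(im,6)
m=((g<246)&(cv2.circle(np.zeros(g.shape,np.uint8),(265,210),22,1,-1)>0)).astype(np.uint8)
n,l,st,c=cv2.connectedComponentsWithStats(m);print(st,c.round(1))
E
```

```text
[ 429.78709844 -477.57559816  137.95547192] 27.6333 (array([  46. , -135.5,   64.5]), array([ 0.0921, -0.2711,  0.129 ]))
[(array([302., 294.]), np.int64(505)), (array([207., 264.]), np.int64(3118))]
[]
[[     0      0    640    480 307050]
 [   266    189     10      4     30]
 [   260    209     10     10     80]
 [   272    224     10      7     40]] [[319.5 239.5]
 [270.1 190.5]
 [264.6 213.4]
 [276.  226.4]]
```

```bash
python3 - <<'E'
import cv2
for f in('top_r2','top_r3'):
    g=cv2.cvtColor(cv2.imread(f'pics/{f}.png'),6)[178:200:2,256:288:2];print('\n'.join(''.join('%4d'%v for v in r) for r in g),'\n')
E
```

```text
253 237 199 162 164 152 194 234 253 254 253 158  24  25  25  20
 149 148 147 146 144 141 140 137 138 162 238 254 249  30  21  22
 149 148 145 146 144 141 138 138 134 132 131 146 251 254 233  27
 150 148 145 145 138 136 132 134 135 133 131 127 124 207 254 232
 166 248 253 254 254 254 254 253 251 168 128 126 125 121 201 254
 254 254 254 254 254 254 254 254 254 254 254 226 125 118 113 200
 254 254 254 254 254 254 254 254 254 254 254 254 252 118 122 117
 254 254 254 254 254 254 254 254 254 254 254 254 254 253 119 121
 254 254 254 254 254 254 254 254 254 254 254 254 254 254 253 115
 254 254 254 254 254 254 254 254 254 254 254 254 254 254 254 243
 254 254 254 254 254 254 254 254 254 254 254 254 254 254 254 254 

 248 225 181 147 148 139 177 222 250 251 248 146  22  22  19  25
 136 135 134 133 131 128 128 124 126 147 225 251 240  28  21  20
 137 135 134 133 129 129 126 125 123 123 118 132 244 251 222  19
 137 134 135 133 123 124 119 180 181 126 118 117 113 190 251 219
 150 240 250 250 251 239 176 225 233 210 107 117 115 110 184 251
 251 251 251 251 251 240 177 225 239 212 221 218 114 110 101 183
 251 251 251 251 251 245 151 185 201 178 251 251 246 106 111 107
 251 251 251 251 251 251 235 144 125 250 251 251 251 249 108 111
 251 251 251 251 251 251 251 251 251 251 251 251 251 251 249 103
 251 251 251 251 251 251 251 252 251 251 251 251 251 251 252 230
 251 251 251 251 251 251 251 251 251 252 251 251 251 251 251 251
```

The third ball sits at (271,188) in the top view, the other two unchanged: three in the jar. Setting the cup down at its old spot.

{"name": "send_rows", "arguments": {
  "moves": [
    [[0.003,-0.008,0,0,0,0],[0.006,-0.018,0,0,0,0],[0.009,-0.026,0,0,0,0],[0.01,-0.03,0,0,0,0],[0.01,-0.03,0,0,0,0],[0.01,-0.03,0,0,0,0],[0.01,-0.03,0,0,0,0],[0.01,-0.03,0,0,0,0]]
  ]
}}

```text
time_s: 28.45
tool_pos: [474.0, -378.6, 138.1]
tcp_rot: [0.999, -0.047, 0.0, -0.0]
force: [0.2, -0.8, -1.6]
grip_width: 13.8
grip_force: 35.0
```

{"name": "send_rows", "arguments": {
  "moves": [
    [[0.01,-0.026,0,0,0,0],[0.007,-0.022,0,0,0,0],[0.005,-0.014,0.01,0,0,0],[0.002,-0.007,0.02,0,0,0],[0,0,0.02,0,0,0],[0,0,0.02,0,0,0],[0,0,0.015,0,0,0],[0,0,0.012,0,0,0]]
  ]
}}

```text
time_s: 29.12
tool_pos: [487.5, -348.2, 87.9]
tcp_rot: [0.999, -0.048, -0.001, -0.0]
force: [-0.4, -0.3, -1.9]
grip_width: 13.9
grip_force: 35.0
```

{"name": "send_rows", "arguments": {
  "moves": [
    [[0,0,0.01,0,0,0],[0,0,0.008,0,0,0],[0,0,0.004,0,0,0],[0,0,0.002,0,0,0],[0,0,0,0,0,0],[0,0,0,0,0,0]]
  ]
}}

```text
time_s: 29.62
tool_pos: [488.5, -347.8, 77.7]
tcp_rot: [0.999, -0.048, 0.0, 0.0]
force: [-0.7, -0.2, -2.6]
grip_width: 14.2
grip_force: 35.0
```

```bash
python3 -c "
from h import *
s=state();print(s['time_s'],s['tool_pos'],s['force'],yaw())
print(weigh(5,'side'))"
```

```text
29.6167 [ 488.48243959 -347.80573041   77.74991649] [-0.69127513 -0.17800605 -2.63433723] (np.float64(-5.4881309761154125), array([ 0., -0., -1.]))
(array([ 0.093, -0.066, -2.269]), array([0.349, 0.181, 0.297]))
```

{"name": "send_rows", "arguments": {
  "moves": [
    [[0,0,0.004,0,0,0],[0,0,0.003,0,0,0],[0,0,0.0015,0,0,0],[0,0,0.001,0,0,0],[0,0,0,0,0,0],[0,0,0,0,0,0],[0,0,0,0,0,0]]
  ]
}}

```text
time_s: 30.45
tool_pos: [488.3, -347.7, 72.7]
tcp_rot: [0.999, -0.048, -0.0, -0.0]
force: [-0.5, 1.2, -1.9]
grip_width: 13.6
grip_force: 35.0
```

{"name": "send_rows", "arguments": {
  "moves": [
    [[0,0,0.001,0,0,0],[0,0,0,0,0,0],[0,0,0,0,0,0],[0,0,0,0,0,0]]
  ]
}}

```text
time_s: 30.78
tool_pos: [488.3, -347.7, 72.2]
tcp_rot: [0.999, -0.048, -0.0, -0.0]
force: [-0.6, -0.8, -1.9]
grip_width: 13.8
grip_force: 35.0
```

```bash
python3 -c "
from h import *
s=state();print(s['time_s'],s['tool_pos'])
print(weigh(6,'side'))"
```

```text
30.7833 [ 488.27366528 -347.7312384    72.20613713]
(array([ 0.031, -0.283, -2.203]), array([0.148, 0.175, 0.091]))
```

{"name": "send_rows", "arguments": {
  "moves": [
    [[0,0,0.001,0,0,0],[0,0,0,0,0,0],[0,0,0,0,0,0],[0,0,0,0,0,0]]
  ]
}}

```text
time_s: 31.42
tool_pos: [488.4, -347.7, 71.8]
tcp_rot: [0.999, -0.048, 0.0, 0.0]
force: [1.8, 0.6, 1.0]
grip_width: 13.9
grip_force: 35.0
```

{"name": "send_rows", "arguments": {
  "moves": [
    [[0,0,0.001,0,0,0],[0,0,0,0,0,0],[0,0,0,0,0,0],[0,0,0,0,0,0]]
  ]
}}

```text
time_s: 31.75
tool_pos: [488.5, -347.8, 71.8]
tcp_rot: [0.999, -0.048, 0.0, 0.0]
force: [-2.4, 2.2, 8.6]
grip_width: 13.9
grip_force: 35.0
```

```bash
python3 -c "
from h import *
s=state();print(s['time_s'],s['tool_pos'])
print(weigh(4,'side'))"
```

```text
31.75 [ 488.52341605 -347.77855828   71.7724632 ]
(array([-1.779,  2.336,  8.903]), array([0.229, 0.198, 0.243]))
```

Standing. Easing off, opening, and rising.

{"name": "send_rows", "arguments": {
  "moves": [
    [[0,0,-0.0008,0,0,0],[0,0,0,0,0,0],[0,0,0,0,0,0]]
  ],
  "force": 10
}}

```text
time_s: 32.2
tool_pos: [488.4, -347.7, 71.7]
tcp_rot: [0.999, -0.048, 0.0, 0.0]
force: [-1.0, 0.9, 5.2]
grip_width: 13.8
grip_force: 10.0
```

{"name": "send_rows", "arguments": {
  "moves": [
    [[0,0,0,0,0,0],[0,0,0,0,0,0],[0,0,0,0,0,0],[0,0,0,0,0,0],[0,0,0,0,0,0],[0,0,0,0,0,0]]
  ],
  "jaw": -0.1
}}

```text
time_s: 32.7
tool_pos: [488.3, -347.7, 71.6]
tcp_rot: [0.999, -0.048, -0.0, -0.0]
force: [-0.1, 0.3, -0.1]
grip_width: 42.0
grip_force: 0.0
```

{"name": "send_rows", "arguments": {
  "moves": [
    [[0,0,-0.01,0,0,0],[0,0,-0.02,0,0,0],[0,0,-0.03,0,0,0],[0,0,-0.04,0,0,0],[0,0,-0.05,0,0,0],[0,0,-0.05,0,0,0],[0,0,-0.05,0,0,0],[0,0,-0.05,0,0,0]]
  ]
}}

```text
time_s: 33.37
tool_pos: [488.2, -347.7, 224.0]
tcp_rot: [0.999, -0.048, 0.0, 0.0]
force: [-0.8, 0.1, -0.5]
grip_width: 42.0
grip_force: 0.0
```

{"name": "send_rows", "arguments": {
  "moves": [
    [[-0.0325,0.04,0,0,0,0],[-0.0325,0.04,0,0,0,0],[-0.0325,0.04,0,0,0,0],[-0.0325,0.04,0,0,0,0],[-0.0325,0.04,0,0,0,0],[-0.0325,0.04,0,0,0,0],[-0.0325,0.04,0,0,0,0],[-0.0325,0.04,0,0,0,0]]
  ]
}}

```text
time_s: 34.03
tool_pos: [342.6, -495.4, 222.8]
tcp_rot: [0.999, -0.048, 0.0, 0.0]
force: [0.1, -0.3, -0.4]
grip_width: 42.5
grip_force: 0.0
```

```bash
python3 - <<'E'
from h import *
s=state();print(s['time_s'],s['tool_pos'],s['grip_width'])
im=grab_frame('top');sd=grab_frame('side');print(nb()['top'])
a=cv2.resize(im[165:335,225:425],(600,510),interpolation=cv2.INTER_CUBIC)
b=cv2.resize(sd[220:390,320:386],(198,510),interpolation=cv2.INTER_CUBIC)
cv2.imwrite('pics/fin.png',np.hstack([a,b]))
E
```

```text
34.0333 [ 342.64291555 -495.36104107  222.78755602] 42.51205339884474
[]
```

View pics/fin.png

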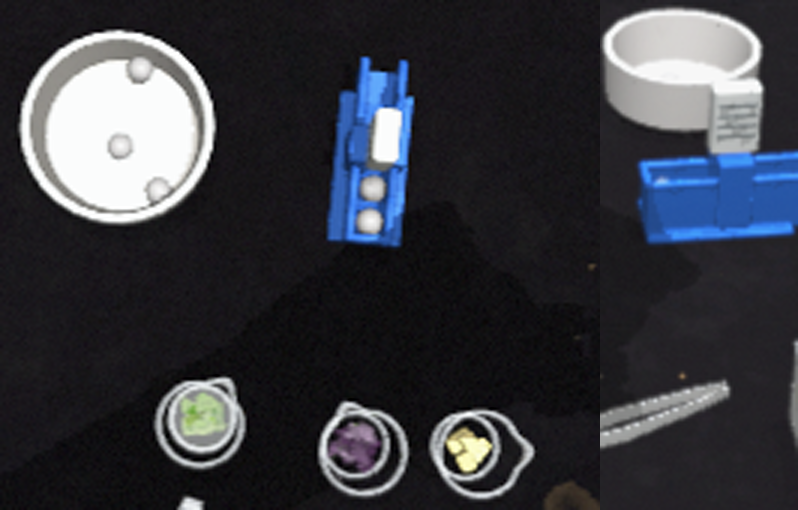

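Three balls are in the jar at (140,69), (120,146) and (158,190), and two are in the upright cup at (373,188) and (369,221). The beakers are unmoved.

```bash
python3 -c "
from bench import *
print(job_done())"
```

```text
the job is handed in; nothing more can be done
None
```

Job handed in at about 34 s of the 67 s limit: three balls are in the jar, and the cup stands upright on the worktop, released, with the other two still in it. In the last picture the jar is standing and the beakers look unmoved.

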